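Sort the specimen vials for the microscope session

ROBOT

A 7-joint arm with a two-finger parallel gripper is mounted at the origin on the work surface. World frame = base frame: x ahead of the robot, y to its left, z up, the work surface at z = 0. Lengths are in mm, angles in degrees, forces in N, time in s.
With the tool pointing down it reaches from about 400 to 850 mm from the base axis. Payload 4.5 kg.
Tool frame: the origin (TCP) lies between the finger pads; the fingertips stand 11 mm ahead of it and the grasp point (between the pads) lies 8 mm behind it; y points along the fingers, x is the direction in which the jaws open and shut, and the axes are right-handed (so a half turn about y gives the same grasp; the last joint's range is limited). The gripper opens to 85 mm and grips with 20 to 120 N. Pads are 22 mm wide; open, the fingers measure 114 mm over their backs; the gripper's body (76 mm by 85 mm) begins 54 mm behind the grasp point. The pads swing forward as they close: fully open they stand 13 mm farther back than shut.
Start: joints at [1.937, 39.483, -11.15, 89.685, 9.013, 51.709, -12.324], TCP at [625.023, 0.026, 242.317] pointing down, gripper open.
Joint ranges: [-172.22, 172.22], [-26.19, 119.32], [-84.43, 86.54], [7.71, 146.69], [-57.33, 237.33], [2.42, 119.75], [-152.13, 152.13]. Speed limits (degrees/s): [147.25, 147.25, 180, 180, 180, 180, 180].

INTERFACE

Orientations are given as [roll, pitch, yaw] about the fixed x, y, z axes, in that order (R = Rz(yaw) Ry(pitch) Rx(roll)).
In Python, from plant import r, ik, camera, order, status gives the robot as it stands. Calls block until the motion is done:
- r.move_ptp(position, orientation): joint-space move of the TCP to a pose.
- r.movel(position, rotation=None, rate=150, stop_force=None): straight line of the TCP; rotation=None keeps the orientation; rate is the mean speed in mm/s. With stop_force (N) it stops when the force on the tool has changed by that much, and returns True; else False.
- r.set_joints(angles): joint-space move.
- r.set_gripper(opening, strength=None): finger opening in mm; strength is the grip in N (None keeps the last); returns when the fingers have stopped.
- r.hold(seconds).
- ik(position, orientation): joint angles nearest the present ones, or None.
- camera(name): name is "scene" or "side" or "wrist"; returns a dict with "img" (480x640x3 uint8, red, green, blue), "depth" (480x640 float32, mm along the optical axis (not along the pixel's ray), 0 where there is no reading), "fx", "fy", "cx", "cy" (pixels), "R" (3x3) and "t" (3): a world point X has camera coordinates R X + t; the wrist camera has in their place "hand_eye" (4x4, takes a point from camera to tool coordinates, whose origin is the TCP and whose axes are the tool frame's). Camera axes: x right, y down, z forward; pixel columns grow to the right and rows downward; lengths in mm; the calibration is good to about 2 mm. A picture is of the moment at which its call begins: read the wrist's pose just before it.
A pose or a line that the arm cannot do raises r.Unreachable and nothing moves.
- order.finish_job(): hands the job in, once; it reports no verdict.
Readings, each from a call of its own:
- status.current_t(): time.
- status.current_joints(): joint angles.
- status.current_dq(): joint speeds.
- status.current_joint_torque(): joint torques, N m.
- status.current_tool_pos(): TCP position.
- status.current_tcp_rot(): TCP orientation.
- status.current_ft_force(): force on the tool from outside, world axes, zero at the start.
- status.current_torque(): the same for the moment, N m.
- status.current_grip_width(): finger opening in mm.
Only numpy, scipy, OpenCV 4.12 (cv2) and the standard library are available. Lean on these libraries where they do the work, as an engineer would, in place of code of your own. Each camera call takes 0.05 s, during which the arm holds its last target.

TASK

Get the specimens ready for the microscope: first put the blue-capped vial, which must stay cold, into the bore of the aluminium cooling block, pushed fully home. Then stand the red-, yellow- and green-capped vials, in any order, each upright in the holder cup of its own colour. Lower the vials in rather than dropping them, never tip one over, and leave the two white-capped blanks standing where they are.

Things in the scene. Friction and masses are not known exactly. Their poses are not given: they have to be found in the camera images.
- vial_red: Loose specimen vial with a red screw cap, standing upright: amber round body 28 mm diameter with a white paper band, foot chamfered 2.5 mm, cap 30 mm diameter and 20 mm tall on top; 75 mm high in all, 40 to 85 g. Origin: centre of its underside, z up along its axis. Grip it by the cap from above (cap spans 55 to 75 mm above the origin).
- vial_yellow: Loose specimen vial with a yellow screw cap, standing upright: amber round body 28 mm diameter with a white paper band, foot chamfered 2.5 mm, cap 30 mm diameter and 20 mm tall on top; 75 mm high in all, 40 to 85 g. Origin: centre of its underside, z up along its axis. Grip it by the cap from above (cap spans 55 to 75 mm above the origin).
- vial_green: Loose specimen vial with a green screw cap, standing upright: amber round body 28 mm diameter with a white paper band, foot chamfered 2.5 mm, cap 30 mm diameter and 20 mm tall on top; 75 mm high in all, 40 to 85 g. Origin: centre of its underside, z up along its axis. Grip it by the cap from above (cap spans 55 to 75 mm above the origin).
- vial_blue: Loose specimen vial with a blue screw cap, standing upright: amber round body 28 mm diameter with a white paper band, foot chamfered 2.5 mm, cap 30 mm diameter and 20 mm tall on top; 75 mm high in all, 40 to 85 g. Origin: centre of its underside, z up along its axis. Grip it by the cap from above (cap spans 55 to 75 mm above the origin); goes into the cooling block.
- blank_a: Loose specimen vial with a white screw cap, standing upright: amber round body 28 mm diameter with a white paper band, foot chamfered 2.5 mm, cap 30 mm diameter and 20 mm tall on top; 75 mm high in all, 40 to 85 g. Origin: centre of its underside, z up along its axis. Grip it by the cap from above (cap spans 55 to 75 mm above the origin); a blank, to be left alone (the two blanks look alike).
- blank_b: Loose specimen vial with a white screw cap, standing upright: amber round body 28 mm diameter with a white paper band, foot chamfered 2.5 mm, cap 30 mm diameter and 20 mm tall on top; 75 mm high in all, 40 to 85 g. Origin: centre of its underside, z up along its axis. Grip it by the cap from above (cap spans 55 to 75 mm above the origin); a blank, to be left alone (the two blanks look alike).
- holder_red: Round open red plastic holder cup, fixed to the bench: 56 mm outer diameter, 20 mm high, pocket 46 mm wide with its floor 5 mm above the bench. Origin: centre of its underside, z up.
- holder_yellow: Round open yellow plastic holder cup, fixed to the bench: 56 mm outer diameter, 20 mm high, pocket 46 mm wide with its floor 5 mm above the bench. Origin: centre of its underside, z up.
- holder_green: Round open green plastic holder cup, fixed to the bench: 56 mm outer diameter, 20 mm high, pocket 46 mm wide with its floor 5 mm above the bench. Origin: centre of its underside, z up.
- cold_block: Bare aluminium cooling block, fixed to the bench: 64 x 64 mm, 45 mm high, with one upright round bore in the middle of its top, 30.5 mm wide with a small chamfer of about 2.5 mm at the mouth, 35 mm deep (bore floor 10 mm above the bench). Origin: centre of its underside, z up; the bore is on that axis. A seated vial stands out by 40 mm, its cap wholly clear of the block.
Things that resemble listed ones, but are neither listed nor needed, are in the scene too. Leave any black or turquoise look-alike of the vial_blue alone.

How it is judged:
By the outcome, as a careful person would: the job done as asked, in the order asked, and still so for the second after the job is handed in, with the robot touching nothing.
It also fails if it takes over 102 s, if anything falls off the work surface, if the arm or the gripper's body presses on something with over 40 N, if the wrist force passes 120 N, or if a joint passes its speed limit or range.

## Working session

There is one attempt and no reset: what is moved stays moved. The work goes in short steps, each a Python script; the robot and the scene stay as the last script left them, time stands still between calls to the robot, and variables do not carry over. Pictures are saved under pics/ and viewed, and the job is handed in when it is done.

```bash
mkdir -p pics; ls; cat > h.py <<'E'
import numpy as np, cv2
from plant import r, ik, camera, order, status
def save(n,img): cv2.imwrite('pics/'+n+'.png',cv2.cvtColor(img,cv2.COLOR_RGB2BGR))
E
python3 - <<'E'
from h import *
import pickle
for n in ['scene','side','wrist']:
    p=status.current_tool_pos();q=status.current_tcp_rot()
    c=camera(n); pickle.dump((p,q,c),open(n+'0.pkl','wb')); save(n+'0',c['img'])
    if 'R' in c: print(n,c['fx'],c['cx'],-np.array(c['R']).T@np.array(c['t']))
    else: print(p,q,c['hand_eye'])
print(status.current_t())
E
```

```text
pics
scene 455.9458366607376 318.32807927134417 [ 837.83311213 -364.00924608  795.22666054]
side 623.698977380513 324.57366057238517 [ 78.19188256 648.3153613  978.43773026]
[ 6.24429668e+02 -3.71290530e-02  2.41584322e+02] [-9.00046212e+01  9.37218280e-02  2.85999688e-03] [[ 9.99999989e-01  1.44707978e-04  3.16021522e-05  9.66221400e-01]
 [ 8.57025479e-06 -2.69528260e-01  9.62992480e-01 -1.30891704e+02]
 [ 1.47870368e-04 -9.62992469e-01 -2.69528259e-01  6.82077713e+01]
 [ 0.00000000e+00  0.00000000e+00  0.00000000e+00  1.00000000e+00]]
0.15
```

View pics/scene0.png

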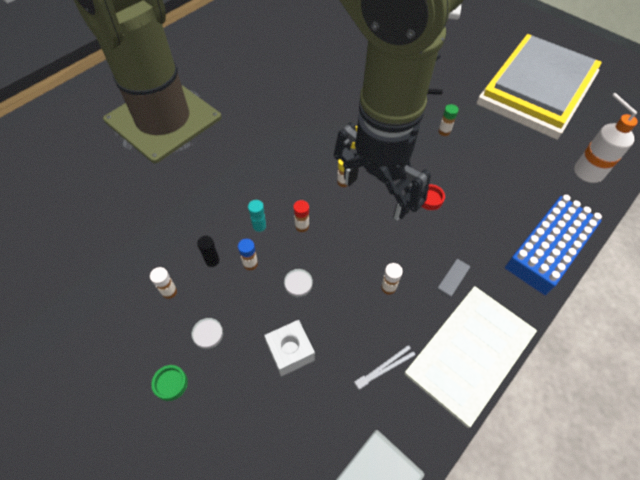

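View pics/side0.png

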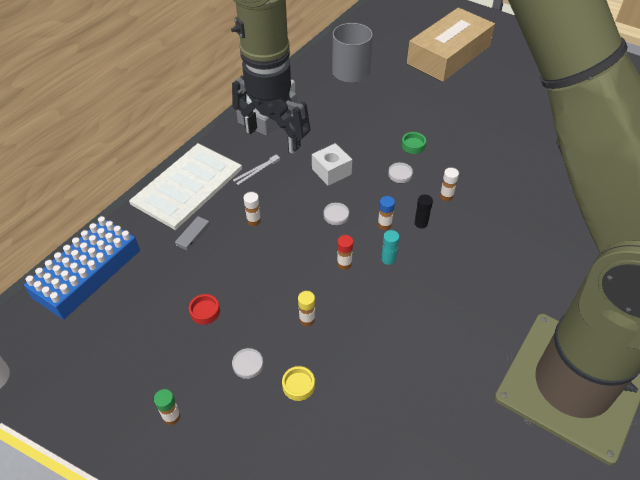

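View pics/wrist0.png

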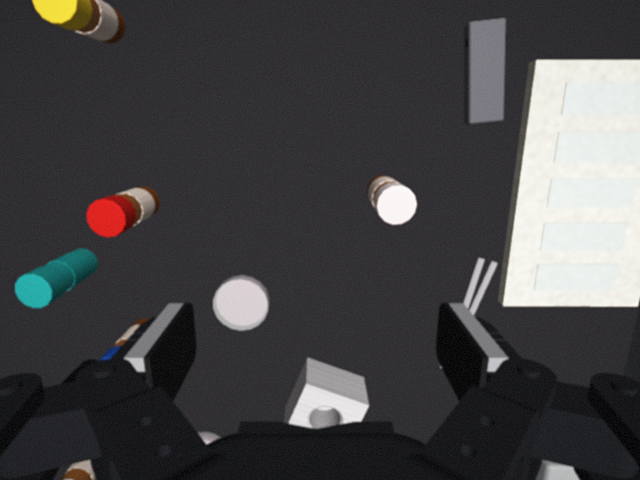

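```bash
cat >> h.py <<'E'
HS={'red':[((0,120,70),(8,255,255)),((172,120,70),(180,255,255))],'yellow':[((22,120,80),(34,255,255))],
'green':[((50,120,50),(75,255,255))],'blue':[((105,150,60),(125,255,255))],'turq':[((82,100,50),(98,255,255))],'white':[((0,0,150),(180,40,255))]}
def mask(img,c):
    h=cv2.cvtColor(img,cv2.COLOR_RGB2HSV); m=np.zeros(h.shape[:2],np.uint8)
    for a,b in HS[c]: m|=cv2.inRange(h,np.array(a),np.array(b))
    return m
def world(c,u,v,d,Tw=None):
    p=np.stack([(u-c['cx'])/c['fx']*d,(v-c['cy'])/c['fy']*d,d],-1)
    if Tw is None: return (p-np.array(c['t']))@np.array(c['R'])
    return p@Tw[:3,:3].T+Tw[:3,3]
def onplane(c,u,v,z,Tw=None):
    o=world(c,0.,0.,0.,Tw); q=world(c,u,v,1.0,Tw)-o
    return o+q*(z-o[2])/q[2]
from scipy.spatial.transform import Rotation as Ro
def Tw(p,q,c):
    T=np.eye(4);T[:3,:3]=Ro.from_euler('xyz',q,degrees=True).as_matrix();T[:3,3]=p
    return T@np.array(c['hand_eye'])
def blobs(img,c,mn=60):
    n,l,s,ce=cv2.connectedComponentsWithStats(mask(img,c))
    return [(l==i,s[i],ce[i]) for i in range(1,n) if s[i][4]>=mn]
E
python3 - <<'E'
from h import *
import pickle
for n in ['scene','side']:
    p,q,c=pickle.load(open(n+'0.pkl','rb'))
    for col in HS:
        for m,s,ce in blobs(c['img'],col):
            v,u=np.nonzero(m); d=c['depth'][v,u]; ok=d>0
            if ok.sum()<20 or s[4]>6000: continue
            P=world(c,u[ok],v[ok],d[ok]); zt=np.percentile(P[:,2],97)
            T=P[P[:,2]>zt-4]
            print(n,col,'px',ce.round(),'area',s[4],'ztop %.0f'%zt,'c',((T.max(0)+T.min(0))/2)[:2].round(1),'ext',np.ptp(T,axis=0)[:2].round())
E
```

```text
scene red px [434. 197.] area 436 ztop 306 c [695.4  10.6] ext [3. 4.]
scene red px [301. 208.] area 247 ztop 78 c [465.7   1.2] ext [29. 29.]
scene yellow px [535.  93.] area 1696 ztop 47 c [617.3 725.8] ext [228. 294.]
scene yellow px [341. 165.] area 68 ztop 291 c [564.   -8.4] ext [11.  6.]
scene green px [451. 111.] area 168 ztop 79 c [529.2 427.7] ext [28. 29.]
scene green px [169. 382.] area 994 ztop 22 c [ 521.9 -382.3] ext [55. 54.]
scene blue px [547. 253.] area 2044 ztop 49 c [868.9 299.1] ext [ 90. 201.]
scene blue px [246. 247.] area 237 ztop 78 c [ 452.4 -132.6] ext [28. 28.]
scene turq px [257. 215.] area 448 ztop 78 c [399.3 -58.5] ext [29. 29.]
scene white px [606.  14.] area 2132 ztop -498 c [ 510.9 2294.9] ext [94. 39.]
scene white px [457.  11.] area 64 ztop 543 c [654.6  34.4] ext [3. 4.]
scene white px [546.  73.] area 4074 ztop 62 c [619.2 719.7] ext [190. 247.]
scene white px [537. 110.] area 544 ztop 26 c [634.1 717.5] ext [209. 299.]
scene white px [625. 103.] area 99 ztop 194 c [797.3 548.3] ext [20.  7.]
scene white px [617. 137.] area 518 ztop 135 c [839.
[... 3114 characters left out ...]
 98 ztop 61 c [889.4 257.3] ext [34. 10.]
side white px [343. 260.] area 92 ztop 42 c [461.7  14.1] ext [20.  9.]
side white px [ 56. 269.] area 154 ztop 61 c [879.8 344.5] ext [59. 13.]
side white px [ 51. 280.] area 100 ztop 61 c [868.6 367.7] ext [38. 12.]
side white px [ 41. 288.] area 108 ztop 61 c [868.9 388.6] ext [35. 14.]
side white px [305. 317.] area 92 ztop 42 c [448.3 158.5] ext [22. 13.]
side white px [247. 362.] area 687 ztop 15 c [484.3 283.1] ext [52. 53.]
side white px [168. 417.] area 83 ztop 42 c [522.7 438.1] ext [16. 11.]
side white px [ 47. 452.] area 572 ztop 25 c [642.3 585.5] ext [194.  28.]
side white px [ 22. 466.] area 1369 ztop 60 c [629.9 625.7] ext [129.  54.]
```

```bash
python3 - <<'E'
from h import *
import pickle
p,q,c=pickle.load(open('side0.pkl','rb'));print('black side',onplane(c,424.,199.,75)[:2])
p,q,c=pickle.load(open('scene0.pkl','rb'));print('black scene',onplane(c,207.,242.,75)[:2])
save('crop0',cv2.resize(pickle.load(open('side0.pkl','rb'))[2]['img'][160:290,320:480],None,fx=4,fy=4))
P={'blue':(451.5,-131.6),'block':(632,-203.5),'red':(465.4,2),'hred':(619.5,240),'yel':(452.7,148.5),'hyel':(389,266.5),'gre':(528.7,428.7),'hgre':(520.6,-381)}
for k,(x,y) in P.items():
    for z in (60,190):
        print(k,z,[yw for yw in range(-180,180,15) if ik([x,y,z],[-90,0,yw]) is not None])
E
```

```text
black side [ 391.76813714 -175.69867155]
black scene [ 394.36237234 -175.54098026]
blue 60 [-180, -165, -150, -135, -120, -105, -90, -75, -60, -45, -30, -15, 0, 15, 30, 45, 60, 75, 90, 105, 120, 135, 150, 165]
blue 190 [-180, -165, -150, -135, -120, -105, -90, -75, -60, -45, -30, -15, 0, 15, 30, 45, 60, 75, 90, 105, 120, 135, 150, 165]
block 60 [-180, -165, -150, -135, -120, -105, -90, -75, -60, -45, -30, -15, 0, 15, 30, 45, 60, 75, 90, 105, 120, 135, 150, 165]
block 190 [-180, -165, -150, -135, -120, -105, -90, -75, -60, -45, -30, -15, 0, 15, 30, 45, 60, 75, 90, 105, 120, 135, 150, 165]
red 60 [-180, -165, -150, -135, -120, -105, -90, -75, -60, -45, -30, -15, 0, 15, 30, 45, 60, 75, 90, 105, 120, 135, 150, 165]
red 190 [-180, -165, -150, -135, -120, -105, -90, -75, -60, -45, -30, -15, 0, 15, 30, 45, 60, 75, 90, 105, 120, 135, 150, 165]
hred 60 [-180, -165, -150, -135, -120, -105, -90, -75, -60, -45, -30, -15, 0, 15, 30, 45, 60, 75, 90, 105, 120, 135, 150, 165]
hred 190 [-180, -165, -150, -135, -120, -105, -90, -75, -60, -45, -30, -15, 0, 15, 30, 45, 60, 75, 90, 105, 120, 135, 150, 16
[... 318 characters left out ...]
5, -30, -15, 0, 15, 30, 45, 60, 75, 90, 105, 120, 135, 150, 165]
hyel 190 [-180, -165, -150, -135, -120, -105, -90, -75, -60, -45, -30, -15, 0, 15, 30, 45, 60, 75, 90, 105, 120, 135, 150, 165]
gre 60 [-180, -165, -150, -135, -120, -105, -90, -75, -60, -45, -30, -15, 0, 15, 30, 45, 60, 75, 90, 105, 120, 135, 150, 165]
gre 190 [-180, -165, -150, -135, -120, -105, -90, -75, -60, -45, -30, -15, 0, 15, 30, 45, 60, 75, 90, 105, 120, 135, 150, 165]
hgre 60 [-180, -165, -150, -135, -120, -105, -90, -75, -60, -45, -30, -15, 0, 15, 30, 45, 60, 75, 90, 105, 120, 135, 150, 165]
hgre 190 [-180, -165, -150, -135, -120, -105, -90, -75, -60, -45, -30, -15, 0, 15, 30, 45, 60, 75, 90, 105, 120, 135, 150, 165]
```

View pics/crop0.png

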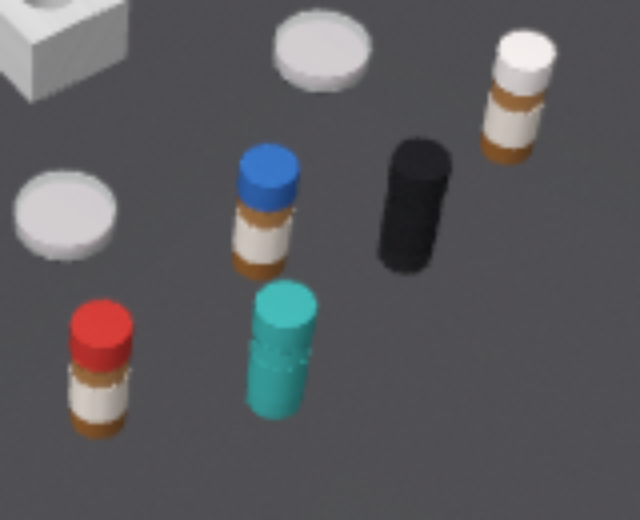

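```bash
python3 - <<'E'
from h import *
import pickle
r.set_gripper(85)
t0=status.current_t()
for n,p in [('block',(632,-203.5,160)),('blue',(451.5,-131.6,190))]:
    r.move_ptp(list(p),[-90,0,0])
    P=status.current_tool_pos();q=status.current_tcp_rot();c=camera('wrist')
    pickle.dump((P,q,c),open('w_%s.pkl'%n,'wb')); save('w_'+n,c['img'])
    print(n,P,q,status.current_t()-t0)
E
```

```text
block [ 633.10220671 -200.51991135  160.67811742] [-89.85158708  -0.09876272   0.15022144] 0.9333
blue [ 454.07236731 -131.13100878  190.68287118] [-9.00145129e+01 -2.35206578e-01  8.85845633e-02] 1.7916
```

View pics/w_block.png

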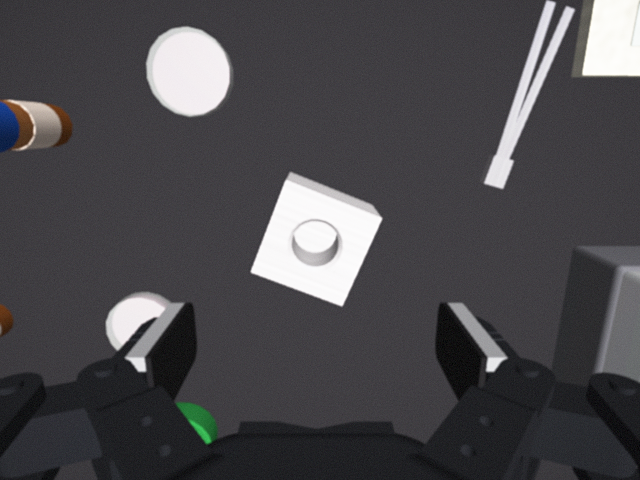

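View pics/w_blue.png

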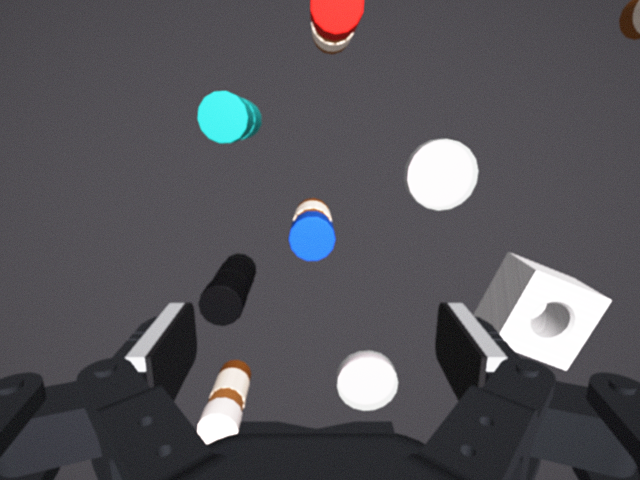

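```bash
python3 - <<'E'
from h import *
import pickle
r.hold(0.4)
P=status.current_tool_pos();q=status.current_tcp_rot();c=camera('wrist')
pickle.dump((P,q,c),open('w_blue.pkl','wb')); print(P,q)
for n in('w_blue',):
    T=Tw(P,q,c)
    m,s,ce=max(blobs(c['img'],'blue'),key=lambda b:b[1][4]*(b[2][1]<300))
    cn=cv2.findContours(m.astype(np.uint8),0,cv2.CHAIN_APPROX_NONE)[0][0]
    (e,ax,an)=cv2.fitEllipse(cn); ec=cv2.minEnclosingCircle(cn)
    print(s,ce,e,ax,ec,onplane(c,e[0],e[1],75,T), (onplane(c,s[0]+s[2],e[1],75,T)-onplane(c,s[0],e[1],75,T)))
P,q,c=pickle.load(open('w_block.pkl','rb'))
save('cb',np.hstack([cv2.resize(c['img'][160:320,240:400],None,fx=4.5,fy=3.75,interpolation=0)]))
g=cv2.cvtColor(c['img'],cv2.COLOR_RGB2GRAY)
print(g[242,280:350]);print(g[205:280,316]); print(c['depth'][205:280:2,316])
E
```

```text
[ 451.7476909  -131.70854364  189.7987469 ] [-8.99943624e+01  3.38236531e-03 -1.07773682e-02]
[ 293  211   47   50 1839] [316.10059815 235.9439913 ] (316.0915832519531, 235.92922973632812) (45.82699966430664, 49.29934310913086) ((316.0, 235.5), 25.005098342895508) [ 452.96337611 -130.42602499   75.        ] [ 2.94790867e+01 -6.63145364e-04  0.00000000e+00]
[250 250 250 250 251 250 251 247 242 240 237 214 172 148 151 166 201 236
 248 250 249 249 249 250 249 249 249 249 248 248 247 247 248 247 248 248
 248 249 249 248 250 249 249 249 249 250 249 250 249 250 250 251 244 195
 130 102  94 106 152 189 204 212 232 246 248 249 248 248 248 249]
[251 249 250 250 250 251 249 249 250 250 251 252 250 238 199 184 219 245
 249 249 249 249 248 248 248 249 251 251 251 250 249 249 249 250 249 249
 249 248 248 248 248 249 249 250 250 250 245 228 201 186 187 188 190 188
 190 188 185 185 186 184 193 223 246 250 251 250 250 250 249 249 249 249
 249 249 248]
[249.43887 251.68619 251.51825   0.      252.37134 253.521   253.78227
 254.41455 255.93799 291.22513 291.53784 291.25238 291.75897 290.30276
 292.3555  292.6282  292.0886  293.1238  292.12134 292.58493 292.6835
 294.70145 294.55966 296.35602 291.11163 288.02408 282.4968  278.16708
 274.42172 270.96786 266.63635 262.9303  264.23053 262.43497 262.699
 262.90637 263.6433  264.83423]
```

View pics/cb.png

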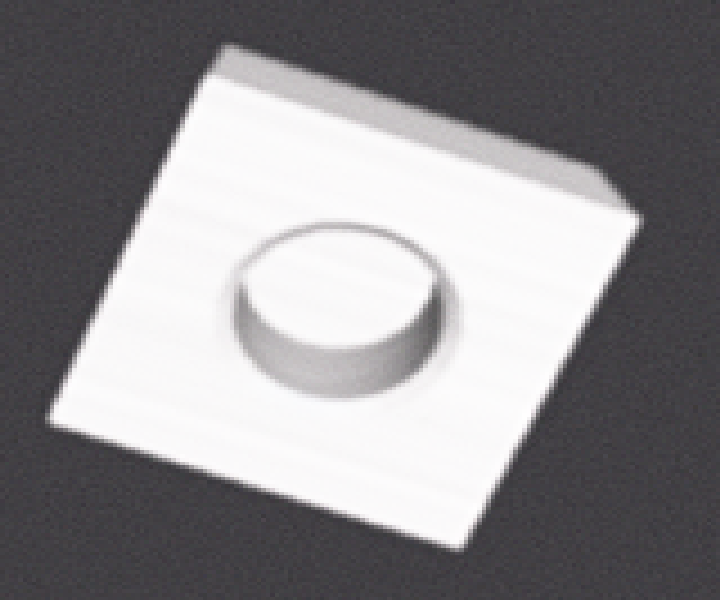

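```bash
cat >> h.py <<'E'
def look(p,n):
    r.move_ptp(list(p),[-90,0,0]); r.hold(0.35)
    P=status.current_tool_pos();q=status.current_tcp_rot();c=camera('wrist'); save(n,c['img'])
    return P,q,c,Tw(P,q,c)
def capxy(c,T,col,z=75,R=15,rowmax=300):
    "x from side extents, y from the lower (near) edge of the top rim"
    m,s,ce=max([b for b in blobs(c['img'],col) if b[2][1]<rowmax],key=lambda b:-np.hypot(b[2][0]-320,b[2][1]-240))
    v,u=np.nonzero(m); Q=onplane1(c,u,v,z,T)
    lo=Q[:,1].min(); 
    return np.array([(Q[:,0].min()+Q[:,0].max())/2, lo+R]), np.ptp(Q,axis=0), s
def onplane1(c,u,v,z,T):
    o=world(c,0.,0.,0.,T); q=world(c,u.astype(float),v.astype(float),np.ones(len(u)),T)-o
    return o+q*((z-o[2])/q[:,2])[:,None]
def block(c,T):
    g=cv2.cvtColor(c['img'],cv2.COLOR_RGB2GRAY); m=(g>225).astype(np.uint8)
    cs=[k for k in cv2.findContours(m,cv2.RETR_EXTERNAL,cv2.CHAIN_APPROX_NONE)[0] if cv2.contourArea(k)>4000 and cv2.pointPolygonTest(k,(318,243),False)>0]
    k=cs[0][:,0]; Q=onplane1(c,k[:,0],k[:,1],45,T)[:,:2]
    rect=cv2.minAreaRect((Q*10-np.array([0,0])).astype(np.float32))
    # bore wall + chamfer pixels
    h=np.zeros_like(m); cv2.drawContours(h,cs,-1,1,-1); h=cv2.erode(h,np.ones((9,9),np.uint8))&(g<235)
    v,u=np.nonzero(h); B=onplane1(c,u,v,45,T)[:,:2]
    return np.array(rect[0])/10,np.array(rect[1])/10,rect[2],(B.min(0)+B.max(0))/2,np.ptp(B,axis=0)
E
python3 - <<'E'
from h import *
import pickle
P,q,c=pickle.load(open('w_blue.pkl','rb')); print(capxy(c,Tw(P,q,c),'blue'))
P,q,c,T=look((632,-203.5,160),'w_block2'); print(P,q,block(c,T))
print(status.current_t())
E
```

```text
(array([ 452.91146443, -131.33653078]), array([2.89629619e+01, 3.18424804e+01, 5.68434189e-14]), array([ 293,  211,   47,   50, 1839], dtype=int32))
[ 631.66619674 -203.21874173  160.46914396] [-9.00054770e+01 -3.68205603e-03  2.40847529e-02] (array([ 633.86538086, -205.12822266]), array([64.08122559, 63.80255127]), 68.28593444824219, array([ 634.15840291, -203.75081089]), array([32.81017574, 31.38813814]))
3.8167
```

```bash
python3 - <<'E'
from h import *
import pickle
r.move_ptp([452.9,-131.8,140],[-90,0,0]); r.set_gripper(60,50); r.hold(.2)
print(r.movel([452.9,-131.8,57],rate=100,stop_force=8), status.current_tool_pos())
r.set_gripper(20,50); r.hold(.2); print(status.current_grip_width())
r.movel([452.9,-131.8,150],rate=120); r.hold(.3)
P=status.current_tool_pos();q=status.current_tcp_rot();c=camera('wrist');save('held',c['img']); pickle.dump((P,q,c),open('held.pkl','wb'))
print(P,q,status.current_ft_force(),status.current_grip_width(),status.current_t())
T=Tw(P,q,c)
for m,s,ce in blobs(c['img'],'blue'):
    v,u=np.nonzero(m); print(s,ce); d=c['depth'][v,u]; Q=world(c,u,v,d,T)[d>0]; print(np.median(Q,0),np.percentile(Q,[2,98],axis=0)-P)
E
```

```text
False [ 453.13651313 -131.89690414   57.35946975]
28.436838896852148
[ 452.66828541 -131.69954443  149.55211092] [-8.9989004e+01  5.3883706e-02  9.0443938e-03] [ 0.21877557  1.13136437 -0.69961974] 28.66991770655541 8.0333
[ 270  286   93  104 7644] [315.62428048 338.82339089]
[ 453.74470751 -128.43219968  165.92501162] [[-12.34908119 -13.28897625   0.18535338]
 [ 14.56888519  14.15985302  17.73579074]]
```

View pics/held.png

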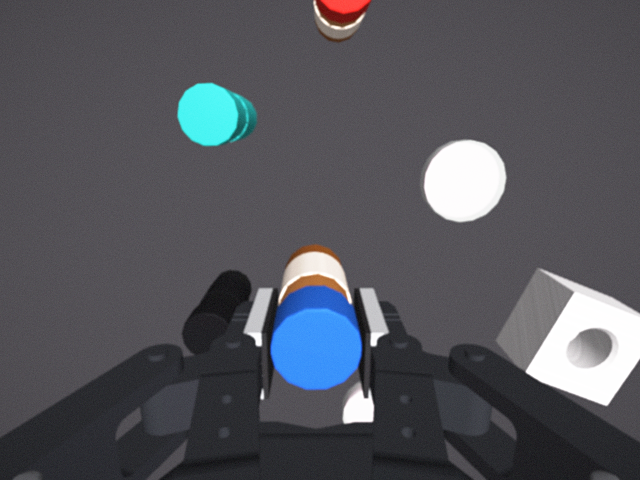

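```bash
python3 - <<'E'
from h import *
import pickle
P,q,c=pickle.load(open('held.pkl','rb'));T=Tw(P,q,c)
xy,e,s=capxy(c,T,'blue',z=P[2]+18,rowmax=400); print(xy-P[:2],e)
m=[b for b in blobs(c['img'],'blue')][0][0]; v,u=np.nonzero(m); Q=onplane1(c,u,v,P[2]+18,T)
# lower half rim circle fit
cn=max(cv2.findContours(m.astype(np.uint8),0,cv2.CHAIN_APPROX_NONE)[0],key=len)[:,0]; k=cn[cn[:,1]>335]
Q=onplane1(c,k[:,0],k[:,1],P[2]+18,T)[:,:2]-P[:2]
A=np.c_[2*Q,np.ones(len(Q))]; s=np.linalg.lstsq(A,(Q**2).sum(1),rcond=None)[0]; print(s[:2],np.sqrt(s[2]+s[0]**2+s[1]**2))
P,q,c=pickle.load(open('w_blue.pkl','rb'));T=Tw(P,q,c)
m=min([b for b in blobs(c['img'],'blue')],key=lambda b:abs(b[2][1]-240))[0]
cn=max(cv2.findContours(m.astype(np.uint8),0,cv2.CHAIN_APPROX_NONE)[0],key=len)[:,0]; k=cn[cn[:,1]>237]
Q=onplane1(c,k[:,0],k[:,1],75,T)[:,:2]
A=np.c_[2*Q,np.ones(len(Q))]; s=np.linalg.lstsq(A-0,(Q**2).sum(1),rcond=None)[0]; print(s[:2])
E
```

```text
[1.0647097  1.34324515] [2.88577266e+01 3.56152778e+01 5.68434189e-14]
[0.99844048 0.75657987] 14.429840928151757
[ 452.95489437 -131.97291991]
```

```bash
cat >> h.py <<'E'
def F(): return np.array(status.current_ft_force()).round(2)
E
python3 - <<'E'
from h import *
x,y=632.8,-205.5
r.move_ptp([x,y,150],[-90,0,0]); r.movel([x,y,108],rate=100); r.hold(.3)
print(status.current_tool_pos(),F())
s=r.movel([x,y,96],rate=20,stop_force=6); print(s,status.current_tool_pos(),F())
s2=None
if not s:
    s2=r.movel([x,y,66],rate=25,stop_force=10)
r.hold(.2)
print(s2,status.current_tool_pos(),F(),status.current_grip_width(),status.current_t())
save('ins',camera('side')['img'][120:220,270:400].repeat(5,0).repeat(5,1))
save('insw',camera('wrist')['img'])
E
```

```text
[ 633.1562162  -205.6184178   108.59193791] [ 0.5   0.01 -1.18]
False [ 632.80429056 -205.47374177   95.96168278] [-0.44  0.23  0.39]
True [ 632.66430549 -205.47779318   67.745854  ] [-0.52  0.31  5.16] 28.31809414423545 11.7083
```

View pics/ins.png

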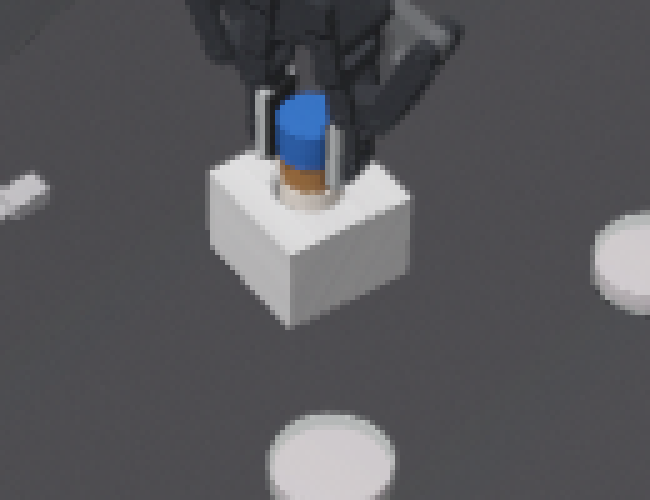

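```bash
python3 - <<'E'
from h import *
x,y=632.7,-205.5
print(r.movel([x,y,65.5],rate=20,stop_force=15),status.current_tool_pos(),F())
r.set_gripper(60); r.hold(.2)
r.movel([x,y,200],rate=150)
P,q,c,T=look((x,y,200),'seated')
m,s,ce=[b for b in blobs(c['img'],'blue') if b[1][4]<6000 and 200<b[2][0]<440][0]
v,u=np.nonzero(m);d=c['depth'][v,u];Q=world(c,u,v,d,T)[d>0];print(s,np.percentile(Q[:,2],[5,50,95]),np.median(Q,0),status.current_t())
for n in('side','scene'):
    c=camera(n); save('after_'+n,c['img'])
    for m,s,ce in blobs(c['img'],'blue'):
        if s[4]<400:
            v,u=np.nonzero(m);d=c['depth'][v,u];Q=world(c,u,v,d)[d>0];t=np.percentile(Q[:,2],97);K=Q[Q[:,2]>t-3];print(n,ce,t,(K.max(0)+K.min(0))/2)
E
```

```text
False [ 632.9856061  -205.7004936    67.67066093] [-3.56  0.23 14.12]
[ 292  211   45   48 1689] [77.68046713 84.11358595 85.21687415] [ 632.62599735 -203.79709512   84.11358595] 14.3667
side [332.1627907  145.93023256] 86.86059833383024 [ 629.97637403 -202.40892705   85.76142006]
scene [287.36220472 337.07874016] 88.49828542093692 [ 632.92460226 -206.19863917   87.251133  ]
```

View pics/seated.png

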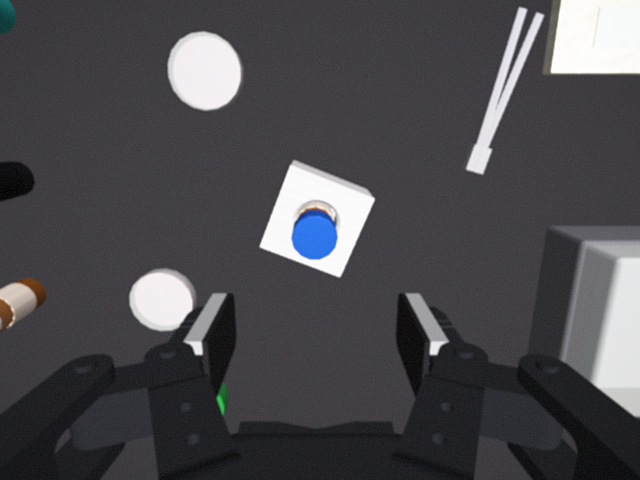

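View pics/after_scene.png

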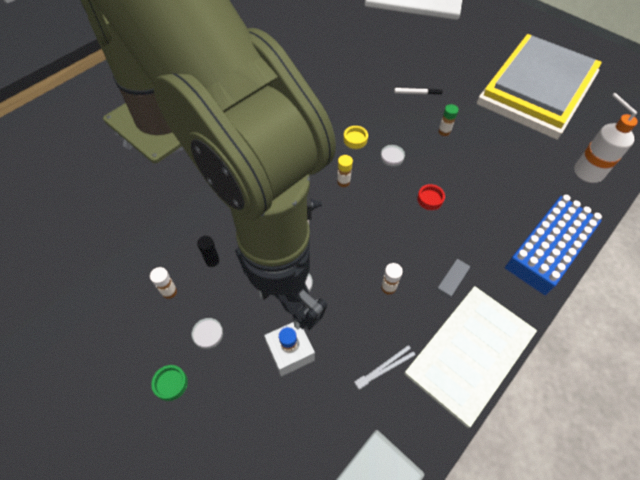

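```bash
cat >> h.py <<'E'
def pp(a,b,n):
    (x,y),(X,Y)=a,b
    r.move_ptp([x,y,170],[-90,0,0]); r.set_gripper(60,50); r.hold(.2)
    s=r.movel([x,y,57],rate=120,stop_force=8); r.hold(.15)
    print('down',s,status.current_tool_pos())
    if s: return
    r.set_gripper(20,50); r.hold(.2); w=status.current_grip_width(); print('w',w)
    if not 25<w<33: return
    r.movel([x,y,170],rate=120); print('held w',status.current_grip_width())
    r.move_ptp([X,Y,170],[-90,0,0]); r.movel([X,Y,85],rate=120); r.hold(.2)
    s=r.movel([X,Y,60.5],rate=25,stop_force=4); r.hold(.2)
    print('placed',s,status.current_tool_pos(),F())
    save(n+'_pre',camera('side')['img'])
E
python3 - <<'E'
from h import *
pp((465.6,2),(620.3,239.5),'red'); print(status.current_t())
E
```

```text
down False [466.01443535   1.97349082  57.64441486]
w 28.81133951340962
held w 28.519947949700722
placed True [620.06962364 239.34690977  62.55746758] [-0.82  0.13  5.23]
22.075
```

```bash
sleep 8; ls pics
```

```text
after_scene.png
after_side.png
cb.png
crop0.png
held.png
ins.png
insw.png
red_pre.png
scene0.png
seated.png
side0.png
w_block.png
w_block2.png
w_blue.png
wrist0.png
```

View pics/red_pre.png

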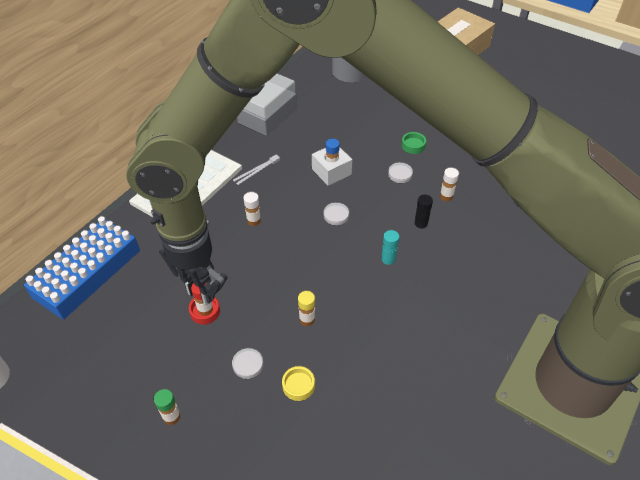

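Red is in the red cup (about 204,305), on the floor at the expected height. Release it, then yellow.

```bash
cat >> h.py <<'E'
def rel():
    P=status.current_tool_pos(); r.set_gripper(55); r.hold(.2); r.movel([P[0],P[1],190],rate=120)
E
python3 - <<'E'
from h import *
rel()
P=status.current_tool_pos();q=status.current_tcp_rot();c=camera('wrist');save('red_rel',c['img'])
pp((452.9,148.5),(389.5,266),'yel'); print(status.current_t())
E
```

```text
down False [453.32202162 148.60904732  57.63265843]
w 28.32152499063288
held w 28.59264887570116
placed True [389.35153713 265.93624195  62.42202045] [-0.27 -0.04  5.91]
30.7917
```

View pics/red_rel.png

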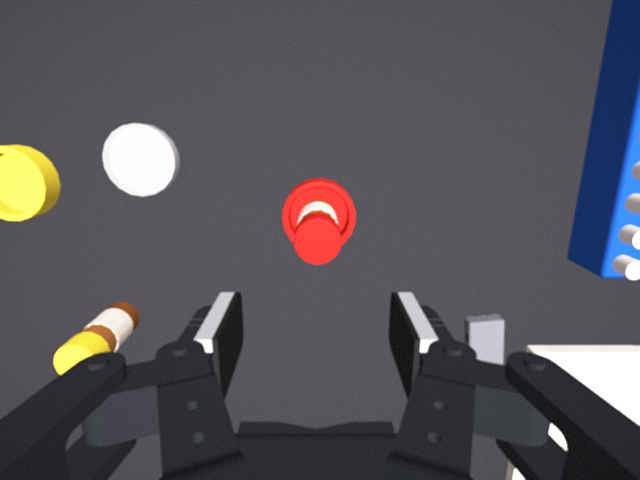

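View pics/yel_pre.png

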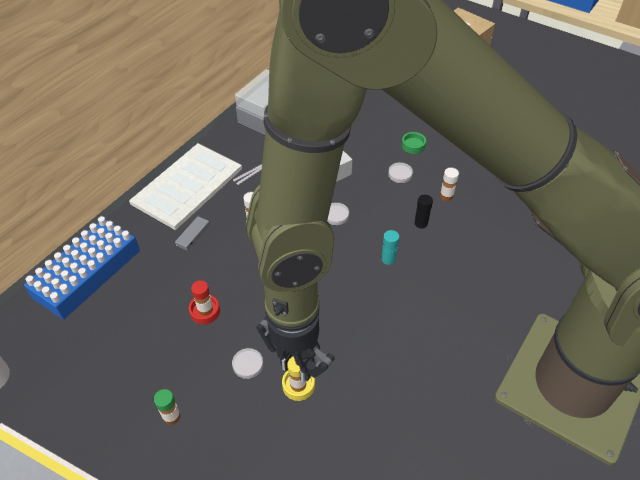

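Red stands centred in its cup (318,238), yellow is down in its own (298,380). Release it and do green.

```bash
python3 - <<'E'
from h import *
rel()
c=camera('wrist');save('yel_rel',c['img'])
pp((529,428.9),(520.9,-381.3),'gre'); print(status.current_t())
E
```

```text
down False [529.51383396 429.34497481  57.99308707]
w 28.205983068716524
held w 28.278078387979996
placed True [ 520.72239942 -381.1176439    62.49270208] [-0.48  0.19  5.37]
41.8333
```

View pics/yel_rel.png

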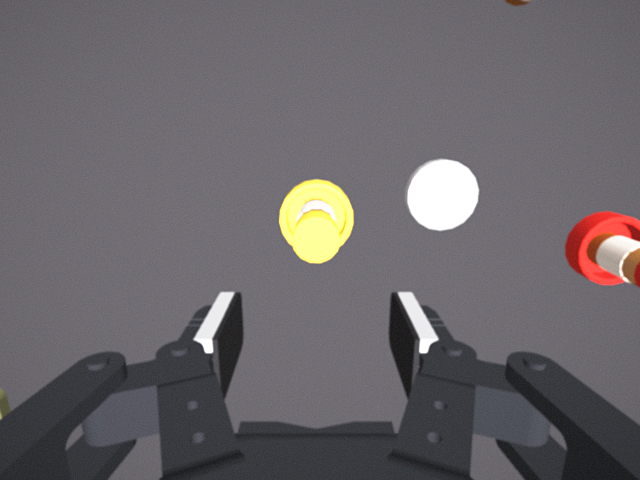

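View pics/gre_pre.png

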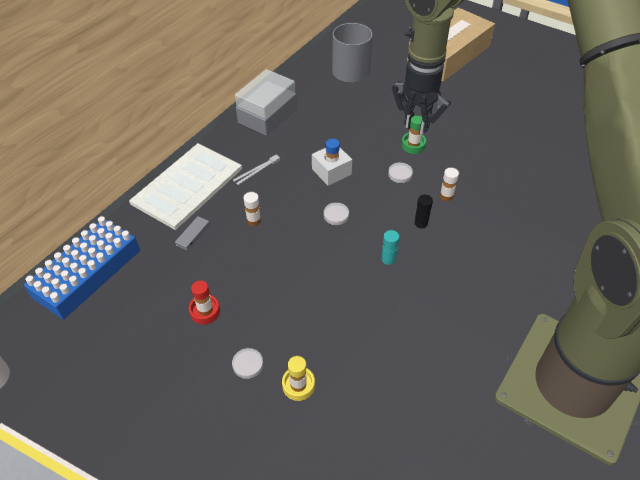

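```bash
python3 - <<'E'
from h import *
rel(); c=camera('wrist')['img']; 
r.movel([520.7,-381.1,240],rate=120); r.hold(.3)
s=camera('side');save('fin',np.hstack([s['img'],c[:, :]])[:, :][::2, ::2]); save('fin_side',s['img'])
for n in('side','scene'):
    k=s if n=='side' else camera(n)
    for col in('red','yellow','green','blue','turq'):
        for m,st,ce in blobs(k['img'],col):
            if st[4]<1500:
                v,u=np.nonzero(m);d=k['depth'][v,u];Q=world(k,u,v,d)[d>0];t=np.percentile(Q[:,2],97);K=Q[Q[:,2]>t-3]
                if 15<t<95: print(n,col,ce.round(),'z%.0f'%t,((K.max(0)+K.min(0))/2)[:2].round(1))
print(F(),status.current_t())
E
```

```text
side red [202. 303.] z80 [619.2 239.9]
side yellow [298. 379.] z81 [387.1 267.2]
side yellow [ 39. 456.] z44 [633.3 596.6]
side green [417. 122.] z81 [ 517.8 -378.6]
side green [413. 145.] z20 [ 520.4 -380.1]
side blue [332. 146.] z87 [ 629.7 -203.5]
side turq [390. 247.] z76 [399.8 -56.8]
scene red [433. 192.] z83 [619.6 238.1]
scene yellow [358. 117.] z84 [388.6 265.4]
scene yellow [355. 139.] z23 [389.2 263.7]
scene green [166. 380.] z83 [ 521.4 -381. ]
scene blue [287. 337.] z88 [ 632.9 -206.4]
scene turq [257. 215.] z78 [400.5 -58.5]
[-1.09  0.15 -0.47] 44.6417
```

View pics/fin.png

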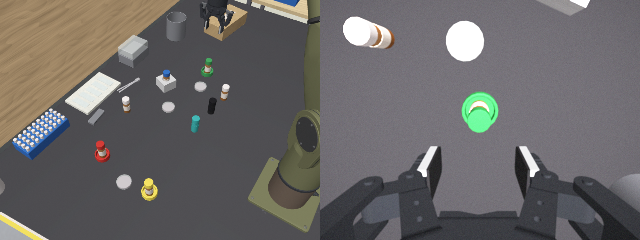

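View pics/fin_side.png

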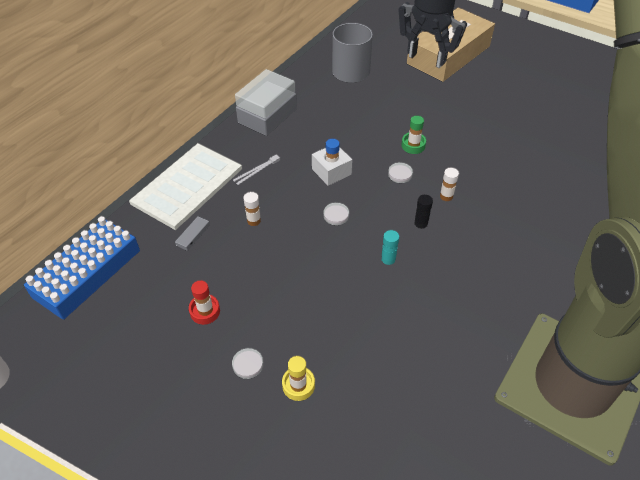

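All four vials stand in place, with red at (202,303), yellow at (298,379), green at (417,122) and blue in the block at (332,146). The blanks and look-alikes have not moved and the gripper is clear.

```bash
python3 -c "
from plant import order
order.finish_job()"
```

```text
the job is handed in; nothing more can be done
```

The job is handed in at about 45 s of the 102 s allowed. The blue-capped vial went into the cooling block first; the red, yellow and green ones then went upright into the cups of their own colours.

- **Blue vial:** it slid in without catching. Pressed with about 14 N at the bottom, it moved no further. Its cap top measured 85 mm from the wrist camera, which is the fully seated height.
- **Red, yellow and green vials:** each was lowered until it touched the cup floor, at about 5 N, then released. In the final pictures all three stand upright in their cups, and the cap tops match the expected 80 mm.
- **Left alone:** in the final side picture the two white-capped blanks and the black look-alike stand where they were. The turquoise one also measures where it was, to within about 2 mm.
- **Disagreements:** the scene camera reads about 3 mm too high on every vial, including ones I had not touched. The side camera reads 1 to 2 mm high. The cameras differ by 1 to 3 mm sideways, which is about the calibration error. No check failed.

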